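# Press the glued tenon flush

## Task

Four dark wooden pegs stand a little proud of the beech seat board on the joiner's bench, and only the oblong one, the tenon, has been glued. With the fingertips, gently press that tenon straight down until it is flush with the board's top face, then withdraw. Do not touch the square peg or the two round dowels, and leave the other things on the bench where they are.

Things in the scene. Friction and masses are not known exactly. Their poses are not given: they have to be found in the camera images.
- board: Light beech board, fixed on the bench between two low steel stops (22 mm high) at its ends: 100 mm (its x) by 380 mm (its y), 45 mm thick. Origin: centre of its underside, on the bench top; z up, so its top face is at z = 45 mm. Four pegs stand in it in one row along its y axis, at y = -108, -36, 36 and 108 mm (x = 0), 72 mm apart; which peg is in which place varies.
- tenon: The oblong dark-wood peg to press: top face 46 mm (its x, across the board) by 18 mm (its y, along the board), edges slightly rounded. Origin: centre of its top face; z up. It stands 9 to 12 mm proud of the board's top face at the start, slides straight down into the board against about 5 N of friction, stays where it is left, and stops flush with the board's top face, to half a millimetre (a fingertip wider than the peg then also meets the board).
- square_peg: Square peg, top face 24 by 24 mm. Dark wood like the other three, standing 9 to 12 mm proud of the board's top face. Leave alone. Origin: centre of its top face; z up.
- dowel_a: Round dowel, 26 mm across. Dark wood like the other three, standing 9 to 12 mm proud of the board's top face. Leave alone. Origin: centre of its top face; z up.
- dowel_b: Round dowel, 26 mm across, same as dowel_a. Dark wood like the other three, standing 9 to 12 mm proud of the board's top face. Leave alone. Origin: centre of its top face; z up.
- glue: White glue bottle with a cap, 56 mm across, 130 mm tall, standing loose on the bench 110 to 150 mm beyond the board's centre line, on the side away from the robot. Leave it alone. Origin: centre of its underside.
- hammer: Hammer, 240 mm long, lying loose on the bench beyond the board, roughly parallel to it. Leave it alone. Origin: under the middle of its length, on the bench; x along the handle towards the head.
- sanding_block: Cork sanding block, 50 by 90 mm, 30 mm high, loose on the bench on the robot's side of the board. Leave it alone. Origin: centre of its underside.
- offcut: Light wood offcut, 45 by 110 mm, 40 mm high, loose on the bench past the board's +y end. Leave it alone. Origin: centre of its underside.

How it is judged:
By the outcome, as a careful person would: the job done as asked, in the order asked, and still so for the second after the job is handed in, with the robot touching nothing.
It also fails if it takes over 32 s, if anything falls off the work surface, if the arm or the gripper's body presses on something with over 40 N, if the wrist force passes 120 N, or if a joint passes its speed limit or range.

## Robot

A 6-joint arm with a two-finger parallel gripper is mounted at the origin on the work surface. World frame = base frame: x ahead of the robot, y to its left, z up, the work surface at z = 0. Lengths are in mm, angles in rad, forces in N, time in s.
With the tool pointing down it reaches from about 350 to 975 mm from the base axis. Payload 7.1 kg.
Tool frame: the origin (TCP) lies midway between the tips of the shut fingers; the grasp point (between the pads) lies ctrl.grip_point_offset behind it (ctrl.grip_point_offset is the distance from the TCP to the grasp point, in mm); z points along the fingers, y is the line along which they close (so a half turn about z gives the same grasp; the last joint's range is limited). The gripper opens to 88 mm and grips with 3 to 60 N. Pads are 20 mm wide; open, the fingers measure 115 mm over their backs; the gripper's body (75 mm by 178 mm) begins 61 mm behind the grasp point.
Start: joints at [-1.175, 0.423, 1.63, -0, 1.089, -0.019], TCP at [251.894, -571.974, 197.475] pointing down, gripper open.
Joint ranges: [-3, 3], [-0.9, 2.11], [0.09, 2.58], [-1.31, 4.45], [0.11, 2.69], [-2.54, 2.54]. Speed limits (rad/s): [2.39, 2.39, 3.01, 3.14, 3.14, 3.14].

## Interface

Orientations are given as a rotation vector (axis times angle).
In Python, from workcell import ctrl, get_image, close_job, finder gives the robot as it stands.
- The arm moves only by the tool servo_tool, never from a script. Its argument "deltas" is a list of rows, each a list of 2 entries, a list of its own where there are three numbers: the shift along the tool's x, y, z in mm, then the turn, a rotation vector about the tool's x, y, z in rad. A call has 1 to 5 rows; each row is the pose to reach, as a shift and turn from the pose commanded when the call began, along the tool's axes at that moment; what a row does not reach only later rows make up. A row lasts 1/12 s, in which the tool goes at most 41.7 mm and 7.16 degrees, less where a joint would pass 70% of its speed; a pose out of reach is approached as far as the arm can. A call with a gripper value outside its range is refused whole. "grip" is the closure, from -1 (fully open) to 1 (shut), so that 0 is half open, set as the call begins (left out, the last holds). The fingers move at their own pace and stop on an object; the grip force is fixed at half the most. Time passes only in rows, so rows that repeat a pose let the fingers close. It gives the time, the measured TCP pose, the force, the opening and the grip force at its end, in the units of the state.
- ctrl.get_obs(): the state, without advancing time (a new reading comes with each control period).
- get_image(name): name is "side" or "top"; returns a dict with "frame" (420x560x3 uint8, blue, green, red), "depth" (420x560 float32, mm along the optical axis (not along the pixel's ray), 0 where there is no reading), "K" (3x3 intrinsics, pixels), "dist" ([k1, k2, p1, p2, k3] as OpenCV has them; the pictures are not rectified), "pose" (4x4, takes a point from camera to world coordinates). Camera axes: x right, y down, z forward; pixel columns grow to the right and rows downward; lengths in mm; the calibration is good to about 2 mm. A picture is of the moment at which its call begins.
- close_job(): hands the job in; it is judged then, once.
Trained networks look in a picture, given as the dict that the camera call returned (one of the last four; its "shot" number tells which), for a name from the list of things; names that differ only in an ending like _2 or _b are one class to them, and where a whole thing is asked for, a point or a joint stands for the part that bears it (a point fixed in the world has none). Each returns a list of dicts, best first, with "score" (0 to 1); they miss things now and then, are a little off and sometimes report something else, mostly with a low value. They report only what shows in the picture. A call takes as long as a camera call.
- finder.search_frame(query, picture): "rect" ([centre column, centre row, width, height] as shares, 0 to 1, of the picture: columns of its width, rows of its height, round what is visible of it).
- finder.silhouettes(query, picture): "mask" (420x560 bool, what is visible of it) and "rect" ([centre column, centre row, width, height] as shares, 0 to 1, of the picture: columns of its width, rows of its height, round what is visible of it).
The state is a dict: "t": time; "qpos": joint angles; "qvel": joint speeds; "joint_torque": joint torques, N m; "ee_pos": TCP position; "orientation": TCP orientation; "ft_force": force on the tool from outside, world axes, zero at the start; "moment": the same for the moment, N m; "width": finger opening in mm; "grasp_force": force on a finger pad.
Only numpy, scipy, OpenCV 4.12 (cv2) and the standard library are available. Lean on these libraries where they do the work, as an engineer would, in place of code of your own. Each camera call takes 0.05 s, during which the arm holds its last target. There are 200 camera calls.

## Working session

There is one attempt and no reset: what is moved stays moved. The work goes in short steps, Python scripts to look and compute and a tool call to move; the robot and the scene stay as the last step left them, time stands still between calls to the robot, and variables do not carry over. Pictures are saved under pics/ and viewed, at most 10 in all, crops included, and the job is handed in when it is done.

Besides the shell and the picture viewer there is one more tool, called after "Call:" as name(argument=value, ...) on one line, values as JSON. servo_tool: Moves the arm, as the interface text tells. Its arguments: {"type":"object","properties":{"deltas":{"type":"array","items":{"type":"array"}},"grip":{"type":"number"}},"required":["deltas"]}

```bash
mkdir -p pics; cat > h.py <<'E'
import numpy as np, cv2
from workcell import ctrl, get_image, close_job, finder
def world(p,u,v,z=None):
    "pixels -> world; via depth, or on plane z"
    uv=np.array([u,v],float).T.reshape(-1,1,2)
    n=cv2.undistortPoints(uv,np.array(p["K"]),np.array(p["dist"])).reshape(-1,2)
    r=np.c_[n,np.ones(len(n))]; T=np.array(p["pose"])
    if z is None: d=p["depth"][np.int32(v),np.int32(u)].reshape(-1,1)
    else: d=((z-T[2,3])/(r@T[2,:3])).reshape(-1,1)
    return (r*d)@T[:3,:3].T+T[:3,3]
E
python3 - <<'E'
from h import *
for n in("top","side"):
    p=get_image(n); cv2.imwrite(f"pics/{n}1.png",p["frame"])
    print(n,np.round(p["pose"],2).tolist())
    for q in("tenon","square_peg","dowel_a","board","glue"):
        for s in finder.silhouettes(q,p)[:3]:
            v,u=np.nonzero(s["mask"]); 
            if len(u)==0: continue
            w=world(p,u,v); k=p["depth"][v,u]>0; w=w[k]
            z=np.median(w[:,2]); m=np.float32(w[:,:2])
            print(q,round(s["score"],2),"px",u.mean().round(),v.mean().round(),"med",np.median(w,0).round(1),"zmax",np.percentile(w[:,2],95).round(1),[np.round(a,1) for a in cv2.minAreaRect(m)])
o=ctrl.get_obs(); print(o["t"],o["ee_pos"],o["orientation"],o["ft_force"],o["width"],ctrl.grip_point_offset)
E
```

```text
top [[-0.02, -0.99, 0.17, 461.13], [-1.0, 0.02, 0.01, 76.12], [-0.01, -0.17, -0.99, 795.14], [0.0, 0.0, 0.0, 1.0]]
tenon 0.55 px 266.0 242.0 med [540.8 107.4  55.2] zmax 57.3 [array([541.1, 107.3]), array([18. , 44.3]), np.float64(73.5)]
square_peg 0.73 px 392.0 277.0 med [479.1 -98.3  56.3] zmax 58.2 [array([479.3, -99.4]), array([23.9, 24.5]), np.float64(74.1)]
square_peg 0.65 px 399.0 205.0 med [ 591.6 -107.8   88.6] zmax 130.9 [array([ 609.8, -131. ]), array([63.7, 90.4]), np.float64(26.3)]
dowel_a 0.53 px 350.0 266.0 med [498.6 -29.5  56.7] zmax 59.1 [array([499.7, -29.8]), array([24.5, 25.4]), np.float64(88.0)]
dowel_a 0.5 px 308.0 254.0 med [519.6  38.5  55.9] zmax 57.9 [array([520.5,  39. ]), array([25.3, 25.2]), np.float64(3.2)]
board 0.95 px 329.0 261.0 med [508.1   2.5  45.7] zmax 48.0 [array([512.7,   2.7]), array([427.5, 108.8]), np.float64(72.8)]
board 0.32 px 308.0 254.0 med [519.5  38.5  55.9] zmax 57.9 [array([519.7,  39. ]), array([24.6, 24.1]), np.float64(43.9)]
glue 0.63 px 399.0 206.0 med [ 591.  -107.1   89.5] zmax 130.9 [array([ 596.6, -129.3]), array([80.7, 53
[... 369 characters left out ...]
.8]), np.float64(73.4)]
dowel_a 0.57 px 352.0 211.0 med [498.  -26.7  53.9] zmax 55.6 [array([499.2, -30.7]), array([23.4, 23.9]), np.float64(35.1)]
dowel_a 0.5 px 327.0 228.0 med [519.5  40.9  53.1] zmax 54.7 [array([519.7,  36.4]), array([27. , 23.2]), np.float64(81.4)]
board 0.79 px 324.0 244.0 med [511.3  69.3  43. ] zmax 44.7 [array([520.7, -27.9]), array([467.8, 140.8]), np.float64(72.8)]
glue 0.82 px 318.0 175.0 med [ 592.2 -101.9   63.7] zmax 125.7 [array([ 633.5, -210. ]), array([ 61.3, 254.6]), np.float64(22.0)]
0.6 [ 251.9110823  -571.987211    197.48646633] [ 3.07420810e+00  6.46939392e-01 -1.90789622e-05] [-0.44141582  0.24414563 -1.02656421] 88.01255372645598 18.700000000000003
```

View pics/top1.png

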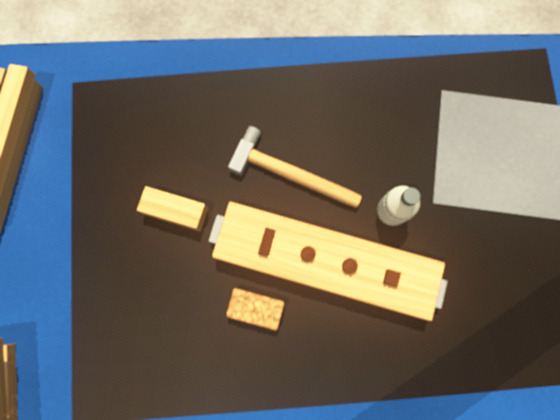

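View pics/side1.png

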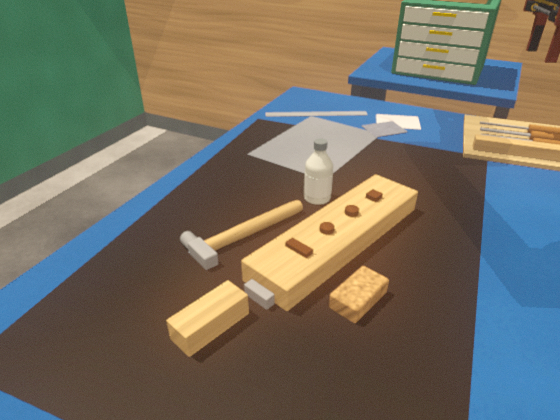

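The top view shows the tenon as the oblong peg at (266,242), at the board's +y end. The dowels are at (308,254) and (350,266), and the square peg is at (392,277). In the side view the tenon is at (299,247). Both cameras put it at about (541,107.5). The heights and the 72 mm spacing agree with the task. I'll shut the gripper and travel high.

Call:
servo_tool(deltas=[[[27,-25,0],[0,0,0]],[[54,-50,0],[0,0,0]],[[81,-76,0],[0,0,0]],[[108,-101,0],[0,0,0]],[[135,-126,0],[0,0,0]]], grip=1)

```text
t: 1.02
ee_pos: [324.9, -400.7, 197.6]
orientation: [3.074, 0.646, 0.0]
ft_force: [0.6, -0.6, -0.5]
width: 58.0
grasp_force: 0.0
```

Call:
servo_tool(deltas=[[[27,-25,0],[0,0,0]],[[54,-50,0],[0,0,0]],[[81,-76,0],[0,0,0]],[[108,-101,0],[0,0,0]],[[135,-126,0],[0,0,0]]])

```text
t: 1.43
ee_pos: [397.9, -230.9, 197.8]
orientation: [3.074, 0.646, 0.001]
ft_force: [0.0, -0.8, 0.3]
width: 24.8
grasp_force: 0.0
```

Call:
servo_tool(deltas=[[[27,-25,0],[0,0,0]],[[54,-50,0],[0,0,0]],[[81,-76,0],[0,0,0]],[[108,-101,0],[0,0,0]],[[135,-126,0],[0,0,0]]])

```text
t: 1.85
ee_pos: [470.7, -61.0, 197.8]
orientation: [3.074, 0.647, 0.001]
ft_force: [1.0, 0.5, 0.6]
width: 0.5
grasp_force: 0.0
```

Call:
servo_tool(deltas=[[[27,-25,0],[0,0,-0.1]],[[54,-50,0],[0,0,-0.2]],[[81,-76,0],[0,0,-0.3]],[[108,-101,0],[0,0,-0.4]],[[134,-127,0],[0,0,-0.5]]])

```text
t: 2.27
ee_pos: [542.3, 109.4, 197.7]
orientation: [2.815, 1.395, 0.001]
ft_force: [0.4, 0.1, -0.5]
width: 0.6
grasp_force: 0.0
```

Call:
servo_tool(deltas=[[[0,0,20],[0,0,-0.1]],[[0,0,40],[0,0,-0.2]],[[0,0,60],[0,0,-0.3]],[[0,0,80],[0,0,-0.364]],[[0,0,80],[0,0,-0.364]]])

```text
t: 2.68
ee_pos: [539.1, 107.2, 114.2]
orientation: [-2.516, -1.876, 0.009]
ft_force: [-1.3, -0.3, 0.5]
width: 0.3
grasp_force: 0.0
```

```bash
python3 - <<'E'
from h import *
p=get_image("side"); cv2.imwrite("pics/s2.png",cv2.resize(p["frame"][120:320,180:440],None,fx=3,fy=3,interpolation=cv2.INTER_CUBIC))
o=ctrl.get_obs(); print(o["t"],o["ee_pos"],o["orientation"],o["ft_force"])
E
```

```text
2.7333 [540.18694835 107.24292489 115.95865077] [-2.52069212 -1.87197695  0.00565347] [-0.3360263  -0.1728148   0.36162547]
```

View pics/s2.png

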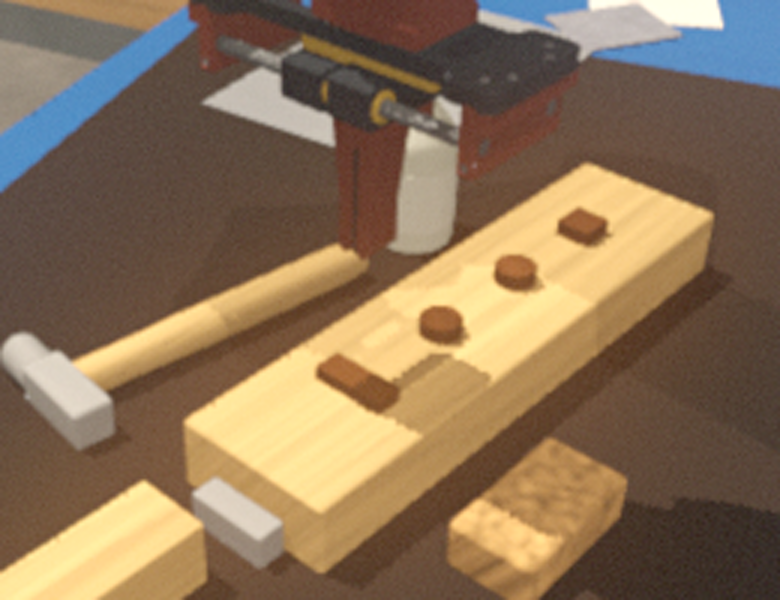

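The shut fingertips, at crop (365,250), hang above the tenon at crop (357,382), and nothing else is in the way. I'll descend to just above it.

Call:
servo_tool(deltas=[[[0,0,15],[0,0,0]],[[0,0,30],[0,0,0]],[[0,0,42],[0,0,0]],[[0,0,50],[0,0,0]],[[0,0,50],[0,0,0]]])

```text
t: 3.15
ee_pos: [541.1, 107.2, 66.7]
orientation: [-2.521, -1.873, 0.002]
ft_force: [0.2, 0.6, 0.0]
width: 0.5
grasp_force: 0.0
```

Call:
servo_tool(deltas=[[[0,0,0],[0,0,0]],[[0,0,0],[0,0,0]],[[0,0,0],[0,0,0]]])

```text
t: 3.4
ee_pos: [542.3, 107.5, 68.3]
orientation: [2.521, 1.874, 0.002]
ft_force: [0.0, 0.1, -0.3]
width: 0.1
grasp_force: 0.0
```

```bash
python3 - <<'E'
from h import *
p=get_image("side"); cv2.imwrite("pics/s3.png",cv2.resize(p["frame"][180:280,240:370],None,fx=6,fy=6,interpolation=cv2.INTER_CUBIC))
o=ctrl.get_obs(); print(o["t"],o["ee_pos"],o["orientation"],o["ft_force"])
p=get_image("top")
print([s["score"] for s in finder.silhouettes("tenon",p)])
E
```

```text
3.45 [542.28336657 107.46946082  68.26483489] [2.52073936e+00 1.87390277e+00 1.92578817e-03] [0.632386   0.11386037 0.99316064]
[]
```

View pics/s3.png

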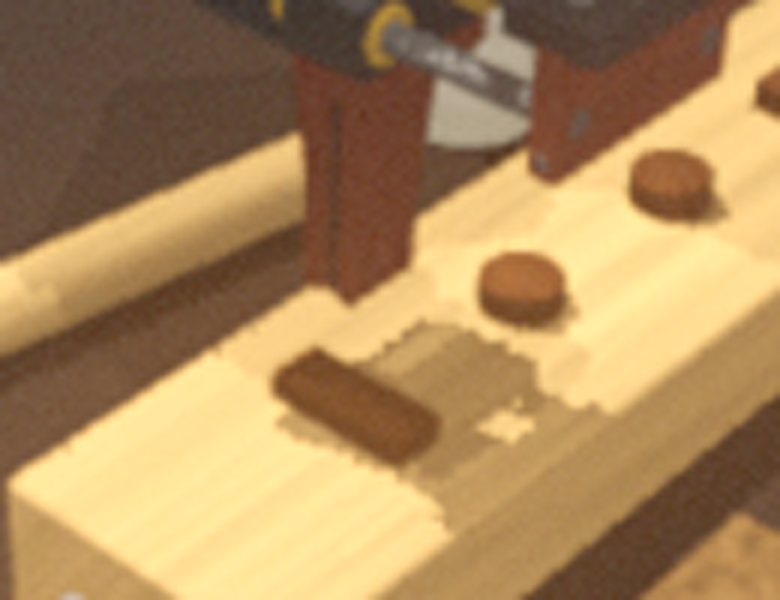

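The fingertip bottom at crop (345,300) looks too far from the tenon top at (357,400) for a 13 mm gap. I'll check by projecting the TCP into the image.

```bash
python3 - <<'E'
from h import *
p=get_image("side"); o=ctrl.get_obs()
T=np.linalg.inv(p["pose"])
R=cv2.Rodrigues(np.array(o["orientation"]))[0]
tip=np.array(o["ee_pos"])
P=[tip]+[tip+R@np.array([a,b,0]) for a in(-10,10) for b in(-13,13)]+[[541,107.5,55]]
q=cv2.projectPoints(np.array(P,float),cv2.Rodrigues(T[:3,:3])[0],T[:3,3],np.array(p["K"]),np.array(p["dist"]))[0].reshape(-1,2)
print(np.round((q-[240,180])*6),p["K"][0][0])
# depth of finger strip
for (cu,cv) in[(380,200),(380,250),(375,270),(350,285),(320,250),(325,275),(300,370),(357,400)]:
    u,v=240+cu//6,180+cv//6; print((cu,cv),world(p,[u],[v]).round(1))
print(R.round(3).tolist())
E
```

```text
[[351. 353.]
 [413. 357.]
 [338. 316.]
 [363. 391.]
 [289. 349.]
 [353. 392.]] 441.44114488972554
(380, 200) [[532.  116.7 125.9]]
(380, 250) [[534.  110.7 107. ]]
(375, 270) [[533.9 114.4 101.9]]
(350, 285) [[538.1 119.7 100.3]]
(320, 250) [[548.2 116.2 106. ]]
(325, 275) [[546.5 115.8  98.8]]
(300, 370) [[559.7 100.3  52.4]]
(357, 400) [[541.2 105.9  52.5]]
[[0.288, 0.958, 0.001], [0.958, -0.288, 0.0], [0.0, 0.001, -1.0]]
```

The finger is laterally in line with the tenon, but the visible tip is about 27 mm higher than the TCP reading. I'll go down gently and let the force show where contact is.

Call:
servo_tool(deltas=[[[0,0,2],[0,0,0]],[[0,0,4],[0,0,0]],[[0,0,6],[0,0,0]],[[0,0,8],[0,0,0]],[[0,0,8],[0,0,0]]])

```text
t: 4.02
ee_pos: [541.3, 107.4, 58.9]
orientation: [-2.521, -1.874, 0.001]
ft_force: [0.4, -0.0, -0.4]
width: 0.1
grasp_force: 0.0
```

Call:
servo_tool(deltas=[[[0,0,1],[0,0,0]],[[0,0,2],[0,0,0]],[[0,0,3],[0,0,0]],[[0,0,4],[0,0,0]],[[0,0,4],[0,0,0]]])

```text
t: 4.43
ee_pos: [541.6, 107.4, 55.3]
orientation: [-2.521, -1.875, 0.0]
ft_force: [0.4, 1.0, -0.0]
width: 0.3
grasp_force: 0.0
```

```bash
python3 - <<'E'
from h import *
p=get_image("side"); cv2.imwrite("pics/s4.png",cv2.resize(p["frame"][180:280,240:370],None,fx=6,fy=6,interpolation=cv2.INTER_CUBIC))
o=ctrl.get_obs(); print(o["t"],o["ee_pos"],o["ft_force"],np.round(o["qpos"],3))
E
```

```text
4.4833 [541.56688447 107.40826006  55.35197781] [-0.33109086 -0.1610409  -0.28428981] [0.174 0.524 1.876 0.    0.742 0.466]
```

View pics/s4.png

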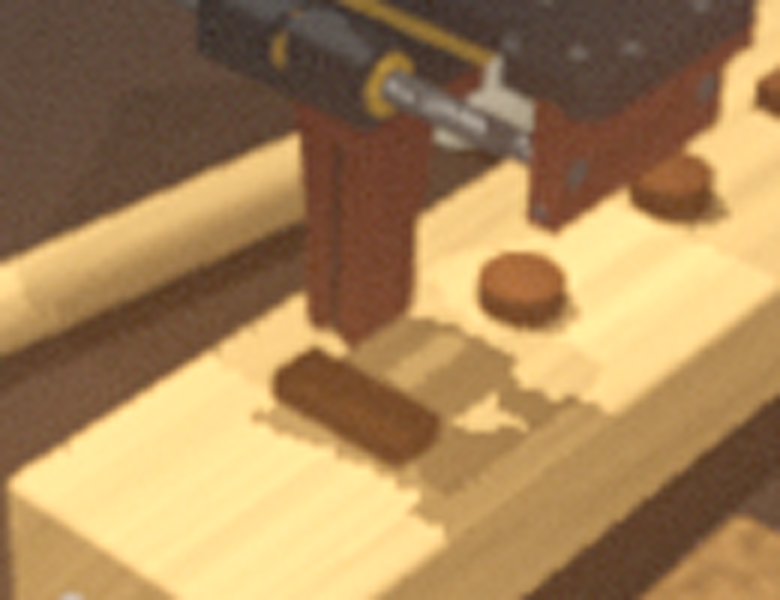

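No contact at a reported z of 55. I'll work out from depth in both cameras whether the real tip is higher or displaced sideways.

```bash
python3 - <<'E'
from h import *
o=ctrl.get_obs(); tip=np.array(o["ee_pos"]); R=cv2.Rodrigues(np.array(o["orientation"]))[0]
for n in("side","top"):
    p=get_image(n); v,u=np.nonzero(p["depth"]>0); w=world(p,u,v)
    t=(w-tip)@R   # tool coordinates
    k=(abs(t[:,0])<50)&(abs(t[:,1])<110)&(w[:,2]>66)&(w[:,2]<330)
    t=t[k];w=w[k];uu=u[k];vv=v[k]
    print(n,k.sum())
    for a in range(60,320,10):
        m=(w[:,2]>=a)&(w[:,2]<a+10)
        if m.sum()>3: print(a,m.sum(),"tx",np.percentile(t[m,0],[2,50,98]).round(),"ty",np.percentile(t[m,1],[2,50,98]).round())
    if n=="side":
        # lower end of finger
        for c in range(290,312,3):
            print(c,[(r,*world(p,[c],[r])[0].round().astype(int).tolist()) for r in range(222,242,3)])
E
```

```text
side 10036
80 87 tx [-12.   8.  11.] ty [-11.  -9.   8.]
90 101 tx [-12.   8.  11.] ty [-11.  -9.   7.]
100 95 tx [-11.   8.  11.] ty [-11.  -8.   8.]
110 101 tx [-10.   9.  11.] ty [-13.  -9.   9.]
120 108 tx [-10.   9.  11.] ty [-14.  -9.  10.]
130 122 tx [-11.   9.  11.] ty [-15.  -9.  11.]
140 82 tx [-4. 10. 11.] ty [-16.  -9.  13.]
150 28 tx [-12.   9.  19.] ty [-52. -27.  22.]
160 434 tx [-29.  19.  33.] ty [-82. -27.  76.]
170 776 tx [-27.  26.  33.] ty [-82. -21.  74.]
180 662 tx [-27.  22.  33.] ty [-88. -12.  78.]
190 755 tx [-23.  22.  32.] ty [-90. -31.  79.]
200 1596 tx [-29.   9.  31.] ty [-89. -42.  85.]
210 363 tx [-19.  19.  23.] ty [-42. -28.  15.]
220 390 tx [-17.  19.  23.] ty [-42. -22.  15.]
230 180 tx [-20.   8.  32.] ty [-42. -41.   5.]
240 529 tx [-30.  23.  32.] ty [-42. -37.   8.]
250 568 tx [-26.  24.  36.] ty [-38. -23.  28.]
260 349 tx [-11.  23.  31.] ty [-33. -21.  15.]
270 246 tx [-12.  27.  38.] ty [-40. -24.  15.]
280 455 tx [-16.  28.  38.] ty [-40. -25.  20.]
290 531 tx [-18.  28.  39.] ty [-40. -26.  22.]
300 446 tx [-15.  26.  40.] ty [-39. -26.
[... 599 characters left out ...]
36, 121, 89), (237, 536, 120, 82), (240, 552, 82, 44)]
302 [(222, 533, 117, 110), (225, 533, 116, 103), (228, 534, 114, 96), (231, 534, 113, 90), (234, 533, 114, 85), (237, 551, 70, 43), (240, 548, 78, 43)]
305 [(222, 531, 110, 105), (225, 531, 108, 99), (228, 532, 107, 92), (231, 532, 107, 86), (234, 550, 61, 44), (237, 546, 69, 44), (240, 544, 75, 42)]
308 [(222, 530, 101, 100), (225, 530, 100, 94), (228, 529, 101, 89), (231, 529, 101, 83), (234, 545, 59, 43), (237, 542, 67, 44), (240, 538, 75, 44)]
311 [(222, 554, 25, 44), (225, 551, 33, 44), (228, 547, 41, 43), (231, 544, 50, 44), (234, 540, 57, 44), (237, 538, 63, 43), (240, 534, 73, 44)]
top 9
250 4 tx [13. 16. 20.] ty [-42. -41. -39.]
```

Depth is clear. The finger is centred over the tenon (±11 mm both ways), but its tip is really at z≈80, about 25 mm above the reported TCP. The gripper body sits about 25 mm high too. So the z reading can't be trusted, and I'll go by vision and force.

Call:
servo_tool(deltas=[[[0,0,3],[0,0,0]],[[0,0,6],[0,0,0]],[[0,0,9],[0,0,0]],[[0,0,12],[0,0,0]],[[0,0,15],[0,0,0]]])

```text
t: 5.0
ee_pos: [541.6, 107.4, 40.0]
orientation: [-2.521, -1.875, 0.0]
ft_force: [-0.4, -0.6, 0.9]
width: 0.6
grasp_force: 0.0
```

Call:
servo_tool(deltas=[[[0,0,1],[0,0,0]],[[0,0,2],[0,0,0]],[[0,0,3],[0,0,0]],[[0,0,3],[0,0,0]]])

```text
t: 5.33
ee_pos: [541.6, 107.4, 37.3]
orientation: [-2.521, -1.875, 0.0]
ft_force: [0.1, 0.0, -0.6]
width: 0.4
grasp_force: 0.0
```

```bash
cat > tipz.py <<'E'
from h import *
p=get_image("side"); o=ctrl.get_obs()
print(o["t"],np.round(o["ee_pos"],1),np.round(o["ft_force"],1))
for c in (293,296,299,302,305): print(c,[(r,*world(p,[c],[r])[0].round().astype(int).tolist()) for r in range(232,256,2)])
E
python3 tipz.py
```

```text
5.3833 [541.7 107.4  37.4] [0.  0.9 0.1]
293 [(232, 547, 117, 86), (234, 548, 116, 81), (236, 548, 116, 77), (238, 547, 116, 74), (240, 547, 117, 70), (242, 548, 116, 65), (244, 547, 116, 62), (246, 550, 110, 52), (248, 549, 112, 50), (250, 549, 111, 46), (252, 548, 114, 44), (254, 546, 118, 44)]
296 [(232, 542, 117, 87), (234, 542, 117, 84), (236, 542, 117, 80), (238, 541, 120, 78), (240, 541, 118, 73), (242, 541, 118, 69), (244, 542, 117, 64), (246, 546, 108, 52), (248, 544, 112, 52), (250, 543, 114, 50), (252, 543, 113, 45), (254, 542, 116, 43)]
299 [(232, 536, 119, 91), (234, 536, 121, 89), (236, 536, 119, 83), (238, 536, 120, 80), (240, 536, 120, 76), (242, 535, 120, 73), (244, 536, 119, 68), (246, 536, 119, 64), (248, 539, 112, 54), (250, 537, 114, 52), (252, 537, 116, 49), (254, 537, 115, 44)]
302 [(232, 534, 114, 89), (234, 534, 113, 84), (236, 533, 115, 82), (238, 533, 114, 77), (240, 533, 113, 73), (242, 534, 112, 68), (244, 533, 114, 65), (246, 536, 106, 54), (248, 535, 108, 52), (250, 533, 113, 53), (252, 532, 116, 51), (254, 531, 118, 49)]
305 [(232, 532, 107, 84), (234, 531, 107, 81), (236, 531, 107, 76), (238, 531, 106, 72), (240, 531, 106, 69), (242, 531, 106, 65), (244, 539, 87, 44), (246, 532, 102, 53), (248, 530, 108, 54), (250, 528, 112, 53), (252, 527, 116, 53), (254, 525, 120, 52)]
```

The tip is now about 8 mm above the tenon top and centred. I'll go on in 1 mm steps.

Call:
servo_tool(deltas=[[[0,0,1],[0,0,0]],[[0,0,2],[0,0,0]],[[0,0,3],[0,0,0]],[[0,0,4],[0,0,0]],[[0,0,5],[0,0,0]]])

```text
t: 5.8
ee_pos: [541.7, 107.4, 32.4]
orientation: [2.521, 1.875, 0.0]
ft_force: [0.1, 0.2, -0.5]
width: 0.8
grasp_force: 0.0
```

Call:
servo_tool(deltas=[[[0,0,1],[0,0,0]],[[0,0,2],[0,0,0]],[[0,0,3],[0,0,0]],[[0,0,3],[0,0,0]]])

```text
t: 6.13
ee_pos: [541.6, 107.4, 29.4]
orientation: [-2.521, -1.875, 0.0]
ft_force: [-0.4, -0.1, 0.5]
width: 0.5
grasp_force: 0.0
```

Call:
servo_tool(deltas=[[[0,0,1],[0,0,0]],[[0,0,2],[0,0,0]],[[0,0,2],[0,0,0]]])

```text
t: 6.38
ee_pos: [541.7, 107.4, 27.6]
orientation: [2.521, 1.875, 0.0]
ft_force: [-1.1, -1.0, 3.7]
width: 0.3
grasp_force: 1.6
```

Contact: 3.7 N at a reported z of 27.6. I'll keep pressing gently.

Call:
servo_tool(deltas=[[[0,0,1],[0,0,0]],[[0,0,2],[0,0,0]],[[0,0,3],[0,0,0]],[[0,0,3],[0,0,0]]])

```text
t: 6.72
ee_pos: [541.7, 107.4, 24.3]
orientation: [-2.521, -1.875, -0.0]
ft_force: [-0.6, -0.3, 2.4]
width: 0.7
grasp_force: 1.5
```

Call:
servo_tool(deltas=[[[0,0,1],[0,0,0]],[[0,0,2],[0,0,0]],[[0,0,3],[0,0,0]],[[0,0,3],[0,0,0]]])

```text
t: 7.05
ee_pos: [541.7, 107.4, 21.3]
orientation: [2.521, 1.875, 0.0]
ft_force: [-0.9, -0.2, 2.4]
width: 0.1
grasp_force: 1.2
```

Call:
servo_tool(deltas=[[[0,0,0.5],[0,0,0]],[[0,0,1],[0,0,0]],[[0,0,1],[0,0,0]]])

```text
t: 7.3
ee_pos: [541.7, 107.4, 20.6]
orientation: [2.521, 1.875, 0.0]
ft_force: [-0.9, -0.7, 5.0]
width: 0.6
grasp_force: 3.0
```

Call:
servo_tool(deltas=[[[0,0,0.5],[0,0,0]],[[0,0,1],[0,0,0]],[[0,0,1],[0,0,0]]])

```text
t: 7.55
ee_pos: [541.8, 107.4, 20.5]
orientation: [2.521, 1.875, 0.0]
ft_force: [-5.0, -0.4, 15.0]
width: 0.4
grasp_force: 7.9
```

Call:
servo_tool(deltas=[[[0,0,0.5],[0,0,0]],[[0,0,0.5],[0,0,0]]])

```text
t: 7.72
ee_pos: [541.8, 107.4, 20.4]
orientation: [2.521, 1.875, 0.0]
ft_force: [-5.4, -0.9, 22.2]
width: 0.3
grasp_force: 10.4
```

Call:
servo_tool(deltas=[[[0,0,0.5],[0,0,0]],[[0,0,0.5],[0,0,0]]])

```text
t: 7.88
ee_pos: [541.8, 107.5, 20.3]
orientation: [2.521, 1.875, 0.0]
ft_force: [-6.9, -1.1, 25.7]
width: 0.2
grasp_force: 12.8
```

The force climbs with no further travel, so the tenon is at its stop. I'll withdraw straight up and look.

Call:
servo_tool(deltas=[[[0,0,-4],[0,0,0]],[[0,0,-12],[0,0,0]],[[0,0,-30],[0,0,0]],[[0,0,-55],[0,0,0]],[[0,0,-80],[0,0,0]]])

```text
t: 8.3
ee_pos: [540.9, 107.3, 98.7]
orientation: [-2.52, -1.874, 0.003]
ft_force: [0.5, -0.3, 0.3]
width: 0.7
grasp_force: 0.0
```

Call:
servo_tool(deltas=[[[0,0,-25],[0,0,0]],[[0,0,-50],[0,0,0]],[[0,0,-75],[0,0,0]],[[0,0,-75],[0,0,0]],[[0,0,-75],[0,0,0]]])

```text
t: 8.72
ee_pos: [542.6, 107.6, 174.8]
orientation: [2.52, 1.874, 0.004]
ft_force: [-0.5, -0.3, -0.6]
width: 0.6
grasp_force: 0.0
```

```bash
python3 - <<'E'
from h import *
p=get_image("side"); cv2.imwrite("pics/s5.png",cv2.resize(p["frame"][170:290,240:400],None,fx=5,fy=5,interpolation=cv2.INTER_CUBIC))
o=ctrl.get_obs(); print(o["t"],o["ee_pos"],o["ft_force"])
for q in("tenon","square_peg","dowel_a"):
    for s in finder.silhouettes(q,p)[:2]:
        m=cv2.erode(np.uint8(s["mask"]),np.ones((3,3)))
        v,u=np.nonzero(m); w=world(p,u,v); print(q,round(s["score"],2),np.median(w,0).round(1))
w=world(p,[270,285,310,320,315],[262,268,240,255,262]); print(w.round(1))
E
```

```text
8.7667 [541.53849036 107.37604351 173.43743452] [-0.10327697 -0.43596549 -0.17951767]
tenon 0.64 [541.9 104.3  44.1]
tenon 0.31 [591.5 -99.8  62.3]
square_peg 0.66 [476.4 -93.6  53.4]
square_peg 0.62 [497.3 -25.6  54.1]
dowel_a 0.74 [519.   41.2  53.5]
dowel_a 0.56 [497.3 -24.7  54. ]
[[569.7 152.3  43.9]
 [543.  154.   43.3]
 [535.5  73.4  44.1]
 [505.9 102.6  44.4]
 [506.9 121.   43.6]]
```

View pics/s5.png

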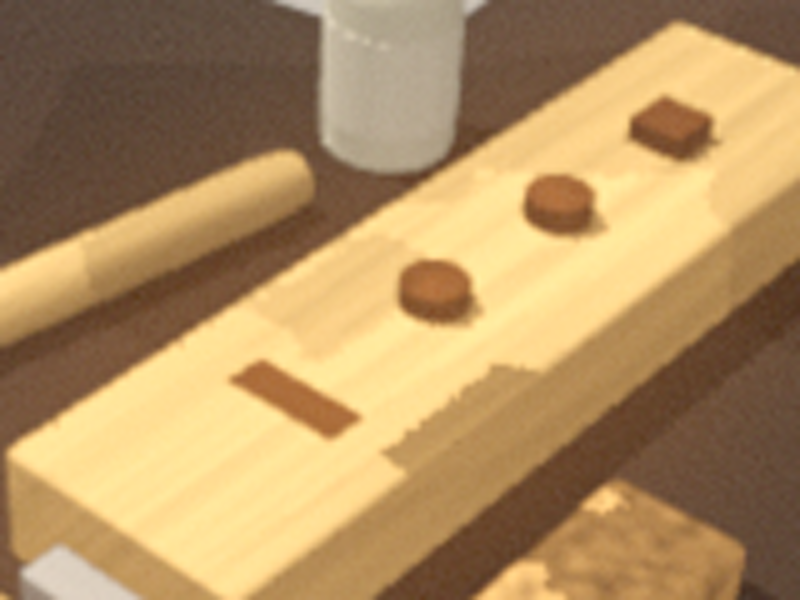

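The tenon, at crop (295,400), is flush: its depth height is 44.1 and the board around it reads 43.3–44.4. The other three pegs still stand proud, at crop (435,290), (560,205) and (672,127), and nothing else has moved.

```bash
python3 -c "
from workcell import close_job
print(close_job())"
```

```text
the job is handed in; nothing more can be done
None
```

The tenon is pressed flush with the board and the gripper withdrawn; the square peg, dowels and other things were left alone, and the job is handed in (the arm's reported height read about 25 mm low, so I pressed by camera and force, peaking near 26 N).

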